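Shut and lock the service hatch of a test machine's drive housing

TASK

Slide the service hatch on the drive housing fully shut, then push its quarter-turn stud in and turn it ninety degrees clockwise so that it catches and locks the hatch, and let go. The slot under the stud is hidden and must be found by feel: press lightly while turning, and never force the stud's pin (no more than 25 N on it). Leave the things lying round the housing where they are.

Things in the scene. Friction and masses are not known exactly. Their poses are not given: they have to be found in the camera images.
- housing: Low cream steel drive housing fixed to the bench, 200 (x) x 320 (y) x 100 mm high; origin under its centre, z up. On its deck (100 mm up) a hatch slides along the housing's y between two steel rails (11 mm high, at x = +-57 mm): toward -y shuts it, +y opens it. With the hatch fully shut the stud's axis stands at x = 0, y = -40 mm in this frame.
- hatch (a joint): How far the hatch is open, m: 0 fully shut (hard stop), 0.085 at most; starts part open. About 3.5 N of friction; stays where left. The hatch is a grey steel plate 104 (x) x 180 (y) x 8 mm, its top 108 mm above the bench.
- tab_top (a point): Middle of the top edge of the hatch's upright push tab: a steel wall 70 mm wide (x), 8 mm thick (y), standing 30 mm above the hatch plate at its rear (+y) end, centred 71 mm behind the stud's axis. Push its +y face toward -y to shut the hatch. Axes as the housing's.
- wing_grip (a point): Centre of the stud's steel wing head: an upright plate 40 mm long (this point's y), 10 mm thick (its x: pinch here), 26 mm high, on a 12 mm stem; its underside is 18 mm above the hatch plate while the stud is up. Turns about its upright middle axis, goes down with the stud.
- plunger (a joint): How far the stud is pushed in, m: 0 up (start), 0.0175 at most; spring 0.35 N/mm, preload 2.8 N. Hatch shut: the pin meets the receptacle at 0.004; lying along its slot it goes on through and is below the plate from 0.014 (press to about 0.016), where alone it can make the quarter turn. Let go locked, it rises into the catch notch and rests at about 0.0115; unlocked, it returns to 0.
- wing (a joint): Turn of the wing, rad, clockwise from above counts up; 0: along the housing's y; range -0.65 to 2.3, starts within +-0.5; friction 0.03 N m. The receptacle's slot, hidden under the hatch, points anywhere from -0.45 to 0.45 on this scale; the pin passes within about 0.06 of it. Below the plate the pin turns clockwise only, to a springy stop (yields at 0.1 N m) a quarter turn (1.57) on, at the catch notch.
- pin: The stud's steel cross pin, 30 (y, parallel to the wing) x 5.4 x 4 mm, hidden in the hatch; origin at its centre, on the stud's axis, 35 mm below the wing's centre. Only the receptacle bears on it; over 25 N bends it. Off the slot it stands on the sprung receptacle (yields 3.5 N/mm after 3.5 N preload): press with a few N, turn slowly; at the slot the push back falls.
- spanner_grip (a point): Bystander: a steel spanner lying on the bench beside the housing; the point is in its handle. Leave it alone.
- balance: Bystander: a black spring balance 30 by 120 by 20 mm with a thin rod and hook at its ends, lying on the bench; origin under its middle. Leave it alone.
- jaw: Bystander: a small aluminium clamp jaw, 45 by 60 by 44 mm, standing on the bench; origin under its middle. Leave it alone.
- screwjar: Bystander: a glass jar, 56 mm across, 75 mm high, steel lid, standing on the bench; origin under its middle. Leave it alone.

How it is judged:
By the outcome, as a careful person would: the job done as asked, in the order asked, and still so for the second after the job is handed in, with the robot touching nothing.
It also fails if it takes over 72 s, if anything falls off the work surface, if the arm or the gripper's body presses on something with over 40 N, if the wrist force passes 120 N, or if a joint passes its speed limit or range.

ROBOT

A 7-joint arm with a two-finger parallel gripper is mounted at the origin on the work surface. World frame = base frame: x ahead of the robot, y to its left, z up, the work surface at z = 0. Lengths are in m, angles in rad, forces in N, time in s.
With the tool pointing down it reaches from about 0.4 to 0.925 m from the base axis. Payload 5.6 kg.
Tool frame: the origin (TCP) lies on the front face of the gripper's body, between the roots of the fingers; the fingertips stand 73 mm ahead of it and the grasp point (between the pads) lies 54 mm ahead of it; z points along the fingers, y is the line along which they close (so a half turn about z gives the same grasp; the last joint's range is limited). The gripper opens to 85 mm and grips with 20 to 120 N. Pads are 22 mm wide; open, the fingers measure 114 mm over their backs; the gripper's body (76 mm by 85 mm) begins 54 mm behind the grasp point. The pads swing forward as they close: fully open they stand 13 mm farther back than shut.
Start: joints at [1.276, 0.468, -0.012, 1.603, 0.006, 1.071, -0.056], TCP at [0.162, -0.63, 0.304] pointing down, gripper open.
Joint ranges: [-2.53, 2.53], [-0.31, 2.02], [-1.57, 1.55], [0.28, 2.44], [-1.29, 4.43], [0.15, 1.84], [-2.92, 2.92]. Speed limits (rad/s): [2.57, 2.57, 3.14, 3.14, 3.14, 3.14, 3.14].

INTERFACE

Orientations are given as a unit quaternion [x, y, z, w].
In Python, from station import telemetry, grab_frame, camera_params, env gives the robot as it stands. The module is installed in compiled form; this text tells all that it offers.
- The arm moves only by the tool send_rows, never from a script. Its argument "motion" is a list of rows, each a list of 6 numbers: the shift along the tool's x, y, z in mm, then the turn, a rotation vector about the tool's x, y, z in degrees. In form: [[dx, dy, dz, wx, wy, wz], ...]. A call has 1 to 20 rows; each row is the pose to reach, as a shift and turn from the pose commanded when the call began, along the tool's axes at that moment; what a row does not reach only later rows make up. A row lasts 1/8 s, in which the tool goes at most 62.5 mm and 10.7 degrees, less where a joint would pass 70% of its speed; a pose out of reach is approached as far as the arm can. A call with a gripper value outside its range is refused whole. "claw" is the opening, from 0 (shut) to 1 (fully open), set as the call begins (left out, the last holds). The fingers move at their own pace and stop on an object; "grip_force" is the grip in N (left out, the last holds). Time passes only in rows, so rows that repeat a pose let the fingers close. It gives the time, the measured TCP pose, the force, the opening and the grip force at its end, in the units of the state.
- telemetry.get_obs(): the state, without advancing time (a new reading comes with each control period).
- grab_frame(name): name is "scene" or "top" or "wrist"; returns (picture, depth): 420x560x3 uint8, blue, green, red; 420x560 float32, m along the optical axis (not along the pixel's ray), 0 where there is no reading.
- camera_params(name): a dict with "fov_y" (degrees; the focal length in pixels is half the picture's height over the tangent of half this angle, whatever the lens; pixels are square), "cx", "cy" (the principal point, pixels), "extrinsics" (4x4, takes a point from camera to world coordinates); the wrist camera has in their place "tool_from_camera" (4x4, takes a point from camera to tool coordinates, whose origin is the TCP and whose axes are the flange's). Camera axes: x right, y up, looking along -z (the intrinsics and any distortion apply to the point x, -y, -z); pixel columns grow to the right and rows downward; lengths in m; the calibration is good to about 2 mm. A picture is of the moment at which its call begins: read the wrist's pose just before it. camera_params takes no time and is no camera call.
- env.finish_job(): hands the job in; it is judged then, once.
The state is a dict: "time_s": time; "joint_pos": joint angles; "joint_vel": joint speeds; "tau": joint torques, N m; "tcp_pos": TCP position; "orientation": TCP orientation; "contact_force": force on the tool from outside, world axes, zero at the start; "wrist_torque": the same for the moment, N m; "finger_gap": opening from 0.0 (shut) to 1.0 (fully open); "grip_force": force on a finger pad.
Only numpy, scipy, OpenCV 4.12 (cv2) and the standard library are available. Lean on these libraries where they do the work, as an engineer would, in place of code of your own. Each camera call takes 0.05 s, during which the arm holds its last target. There are 200 camera calls.

## Working session

There is one attempt and no reset: what is moved stays moved. The work goes in short steps, Python scripts to look and compute and a tool call to move; the robot and the scene stay as the last step left them, time stands still between calls to the robot, and variables do not carry over. Pictures are saved under pics/ and viewed, at most 10 in all, crops included, and the job is handed in when it is done.

Besides the shell and the picture viewer there is one more tool, called after "Emit:" as name([rows], argument=value, ...), one row to a line, values as JSON. send_rows: Moves the arm, as the interface text tells. Its arguments: {"type":"object","properties":{"motion":{"type":"array"},"claw":{"type":"number"},"grip_force":{"type":"number"}},"required":["motion"]}

```bash
mkdir -p pics
cat > h.py <<'E'
import numpy as np, cv2
from station import telemetry, grab_frame, camera_params, env
from scipy.spatial.transform import Rotation as R
def pose():
    o=telemetry.get_obs(); T=np.eye(4); T[:3,:3]=R.from_quat(o['orientation']).as_matrix(); T[:3,3]=o['tcp_pos']; return T,o
def cloud(name):
    T,o=pose(); im,d=grab_frame(name); p=camera_params(name)
    E=np.array(p['extrinsics']) if 'extrinsics' in p else T@np.array(p['tool_from_camera'])
    f=im.shape[0]/2/np.tan(np.radians(p['fov_y'])/2)
    v,u=np.mgrid[:im.shape[0],:im.shape[1]]
    P=np.stack([(u-p['cx'])/f*d,-(v-p['cy'])/f*d,-d],-1)
    W=P@E[:3,:3].T+E[:3,3]; W[d==0]=np.nan
    return im,d,W,p
E
python3 - <<'E'
from h import *
T,o=pose(); print(o); print(T)
for n in ['top','scene']:
    im,d,W,p=cloud(n); cv2.imwrite(f'pics/{n}.png',im); np.save(n+'.npy',W); print(n,p)
print(camera_params('wrist'))
E
```

```text
{'time_s': 0.0, 'joint_pos': array([ 1.27600729,  0.46840515, -0.01161356,  1.60364409,  0.005964  ,
        1.07137797, -0.05628661]), 'joint_vel': array([-4.55957054e-04, -5.72259318e-04, -6.20763347e-04,  4.92619461e-04,
       -8.73853706e-04, -5.50029415e-05, -5.47084473e-04]), 'tau': array([ 3.38070204e-04, -5.32382262e+01,  2.16752751e-02, -2.51297808e+01,
        1.15166843e-02,  7.76575296e-03, -2.21362363e-06]), 'tcp_pos': array([ 0.16178639, -0.62909538,  0.30291157]), 'orientation': array([ 9.92088996e-01,  1.25533319e-01, -1.56823983e-04, -8.86181594e-04]), 'contact_force': array([-0.36253481, -0.47179998, -0.12049459]), 'wrist_torque': array([-0.01554777,  0.05932102, -0.02877752]), 'grip_force': 0.0, 'finger_gap': 0.997702599597179}
[[ 9.68482722e-01  2.49080172e-01 -5.33657331e-04  1.61786387e-01]
 [ 2.49080727e-01 -9.68481201e-01  1.71896875e-03 -6.29095379e-01]
 [-8.86760623e-05 -1.79771529e-03 -9.99998380e-01  3.02911572e-01]
 [ 0.00000000e+00  0.00000000e+00  0.00000000e+00  1.00000000e+00]]
top {'fov_y': 43.15493237811256, 'cx': 285.8377325909393, 'cy': 214.00001
[... 455 characters left out ...]
extrinsics': array([[ 0.14040485, -0.84539102,  0.51536443,  1.24004434],
       [ 0.99009056,  0.11847796, -0.07538998,  0.01841305],
       [ 0.00267469,  0.52084258,  0.85364855,  1.16567667],
       [ 0.        ,  0.        ,  0.        ,  1.        ]])}
{'fov_y': 65.59711853310216, 'cx': 284.3003152067943, 'cy': 205.80910661619473, 'tool_from_camera': array([[ 1.08044645e-03,  9.59611953e-01,  2.81324959e-01,
         7.04808084e-02],
       [ 9.99999408e-01, -1.00162384e-03, -4.23978028e-04,
         1.04309758e-04],
       [-1.25072597e-04,  2.81325251e-01, -9.59612467e-01,
        -7.05661664e-02],
       [ 0.00000000e+00,  0.00000000e+00,  0.00000000e+00,
         1.00000000e+00]])}
```

View pics/top.png

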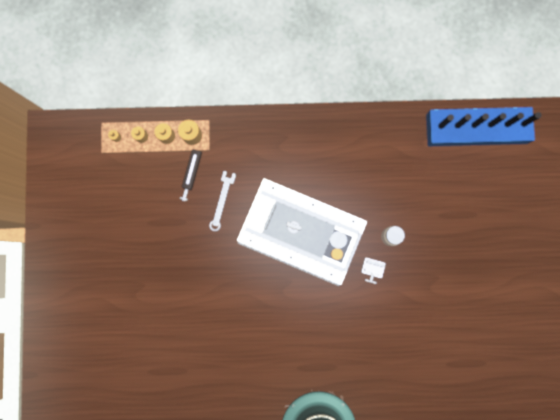

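View pics/scene.png

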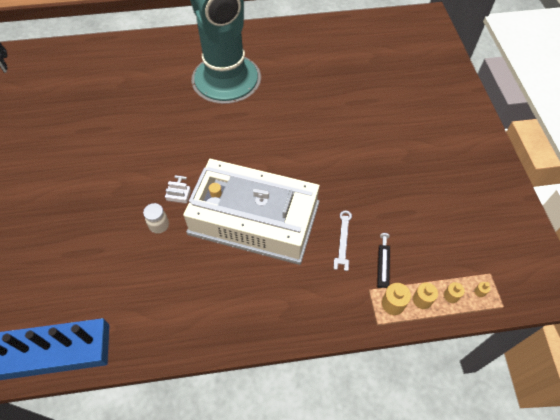

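The top view shows the housing at about (302,231), with the stud at (294,227), the opening at the right end (337,245) and the spanner and balance to the left. The jar and jaw are to the right. The scene view agrees. Next I fit the housing from depth.

Run:
```python
from h import *
W=np.load('top.npy')
def rect(m):
    m=m.astype(np.uint8); n,l,s,c=cv2.connectedComponentsWithStats(m)
    k=1+np.argmax(s[1:,4]); return l==k
x,y,z=W[...,0],W[...,1],W[...,2]
roi=(x>.3)&(x<.8)&(abs(y)<.4)
print(np.nanmedian(z[roi]))
m=rect(roi&(z>.06)&(z<.2)); r=cv2.minAreaRect(np.c_[x[m],y[m]].astype(np.float32)); print(m.sum(),r)
c=np.array(r[0]); (w,h),a=r[1],np.radians(r[2])
ax=np.array([np.cos(a),np.sin(a)]); 
if h>w: ax=np.array([-np.sin(a),np.cos(a)])
if ax[1]<0: ax=-ax
yaw=np.arctan2(-ax[0],ax[1]); print('c',c,'yaw',np.degrees(yaw))
ex=np.array([np.cos(yaw),np.sin(yaw)])
L=np.stack([(x-c[0])*ex[0]+(y-c[1])*ex[1],(x-c[0])*ax[0]+(y-c[1])*ax[1]],-1)
for lo,hi in [(.09,.105),(.12,.133),(.133,.15),(.15,.2)]:
    q=m&(z>lo)&(z<hi)&(abs(L[...,0])<.05); print(lo,q.sum(),L[q].mean(0) if q.any() else'',L[q].min(0) if q.any() else '',L[q].max(0) if q.any() else '')
im=cv2.imread('pics/top.png'); s=cv2.resize(im[165:300,220:420],(800,540),interpolation=cv2.INTER_CUBIC); cv2.imwrite('pics/topc.png',s)
```

```text
0.0014766380676720647
7185 ((0.5598377585411072, 0.033955976366996765), (0.3099427819252014, 0.18916186690330505), 65.61176300048828)
c [0.55983776 0.03395598] yaw -24.388236999511722
0.09 1222 [0.00126525 0.04009525] [-0.04977149 -0.15497143] [0.04994826 0.1549714 ]
0.12 20 [-0.00257988  0.07734996] [-0.03432477  0.02184214] [0.03394863 0.09733018]
0.133 97 [-0.00079235  0.07777281] [-0.03467146  0.00538944] [0.03437391 0.10003726]
0.15 42 [0.00045511 0.02470167] [-0.00498982  0.00641749] [0.0066314  0.04240305]
```

View pics/topc.png

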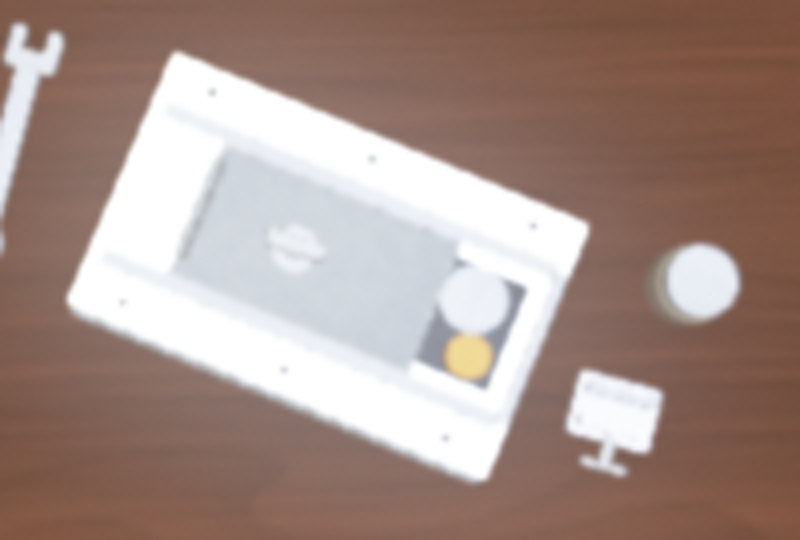

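Depth gives the housing at about (0.560, 0.034), yaw -24.4°. The tab is near local y 0.0955 and the hatch is about 65 mm open. I move behind the tab, aligned with the housing, and look once from there.

```bash
cat >> h.py <<'E'
import json,os
def H(): return json.load(open('house.json')) # cx,cy,yawdeg
def row(lx,ly,z,toolyaw):
    "row (mm, deg) to put TCP at housing-local lx,ly (m), world z, tool x axis at toolyaw deg rel. to housing +y, tool down"
    cx,cy,yw=H(); T,o=pose(); a=np.radians(yw)
    p=np.array([cx+lx*np.cos(a)-ly*np.sin(a),cy+lx*np.sin(a)+ly*np.cos(a),z])
    b=np.radians(yw+90+toolyaw); X=np.array([np.cos(b),np.sin(b),0]); Z=np.array([0,0,-1.]); G=np.c_[X,np.cross(Z,X),Z]
    return np.round(np.r_[(T[:3,:3].T@(p-T[:3,3]))*1e3,R.from_matrix(T[:3,:3].T@G).as_rotvec(degrees=True)],1)
def loc(W):
    cx,cy,yw=H(); a=np.radians(yw); x=W[...,0]-cx; y=W[...,1]-cy
    return np.stack([x*np.cos(a)+y*np.sin(a),-x*np.sin(a)+y*np.cos(a),W[...,2]],-1)
E
echo '[0.5598,0.0340,-24.4]'>house.json
python3 -c "
from h import *
print(row(0,.14,.30,0))"
```

```text
[ 6.384e+02 -6.522e+02  4.000e+00 -1.000e-01 -0.000e+00 -5.120e+01]
```

Emit:
send_rows([
  [35,-36,0,0,0,-3],
  [71,-72,0,0,0,-6],
  [106,-109,0,0,0,-9],
  [142,-145,0,0,0,-12],
  [177,-181,0,0,0,-15],
  [213,-217,1,0,0,-18],
  [248,-254,1,0,0,-21],
  [284,-290,1,0,0,-24],
  [319,-326,2,0,0,-27],
  [355,-362,2,0,0,-30],
  [390,-399,2,0,0,-33],
  [426,-435,3,0,0,-36],
  [461,-471,3,0,0,-39],
  [497,-507,3,0,0,-42],
  [532,-544,4,0,0,-45],
  [568,-580,4,0,0,-48],
  [603,-616,4,0,0,-50],
  [638,-652,4,0,0,-51.2],
  [638,-652,4,0,0,-51.2],
], claw=0)

```text
time_s: 2.48
tcp_pos: [0.6174, 0.1655, 0.299]
orientation: [0.839, 0.544, 0.0, -0.002]
contact_force: [-0.0, -0.1, 0.9]
finger_gap: -0.004
grip_force: 0.0
```

Run:
```python
from h import *
T,o=pose(); im,d,W,p=cloud('wrist'); cv2.imwrite('pics/w1.png',im)
print(o['time_s'],o['joint_pos'].round(2),loc(T[:3,3]),row(0,.14,.3,0))
L=loc(W); np.save('w1.npy',W); z=W[...,2]
for lo,hi in [(.095,.104),(.105,.1095),(.1098,.113),(.132,.142),(.147,.157)]:
    q=(z>lo)&(z<hi)&(abs(L[...,0])<.12)&(abs(L[...,1])<.2)
    if q.any(): print(lo,q.sum(),np.nanmedian(L[q],0).round(4),np.percentile(L[q],2,0).round(4),np.percentile(L[q],98,0).round(4))
```

```text
2.475 [ 0.09  0.53 -0.56  1.61  0.3   1.1  -0.97] [-0.00188777  0.14350512  0.29902101] [-0.9  1.  -1.1 -0.1  0.   0.2]
0.095 15409 [0.001  0.1223 0.1005] [-0.0907  0.0539  0.0989] [0.0929 0.1555 0.1021]
0.105 1725 [0.0296 0.0761 0.1084] [-0.0474  0.0193  0.1056] [0.0494 0.1012 0.1094]
0.1098 2514 [-0.0162  0.1011  0.1123] [-0.0599  0.0529  0.1101] [0.0617 0.1455 0.113 ]
0.132 315 [0.0253 0.099  0.1381] [-0.0333  0.0305  0.1325] [0.0349 0.1013 0.14  ]
0.147 218 [-0.0007  0.0317  0.1524] [-0.0039  0.0198  0.1498] [0.0026 0.0439 0.1537]
```

View pics/w1.png

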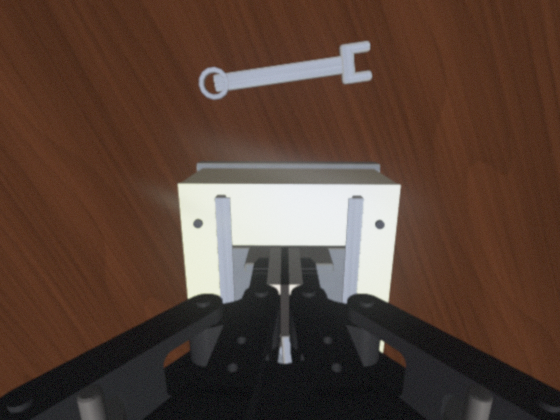

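The wrist view shows the deck's rear end between the rails, with the closed fingers over the tab at about (285,290) and the spanner well clear at the top. I go down and push.

Emit:
send_rows([
  [0,0,50,0,0,0],
  [0,0,90,0,0,0],
  [0,0,107,0,0,0],
  [0,0,107,0,0,0],
  [-15,0,107,0,0,0],
  [-28,0,107,0,0,0],
  [-36,0,107,0,0,0],
  [-44,0,107,0,0,0],
  [-52,0,107,0,0,0],
  [-60,0,107,0,0,0],
  [-68,0,107,0,0,0],
  [-76,0,107,0,0,0],
  [-82,0,107,0,0,0],
  [-86,0,107,0,0,0],
  [-86,0,107,0,0,0],
])

```text
time_s: 4.4
tcp_pos: [0.5813, 0.0816, 0.1924]
orientation: [0.841, 0.542, -0.001, 0.0]
contact_force: [1.4, 0.8, -0.1]
finger_gap: 0.003
grip_force: 0.6
```

Run:
```python
from h import *
T,o=pose(); print(loc(T[:3,3]),o['contact_force'],o['time_s'])
im,d,W,p=cloud('top'); L=loc(W)
q=(L[...,2]>.105)&(L[...,2]<.1095)&(abs(L[...,0])<.04)&(L[...,1]<.03)
print('plate front',np.nanpercentile(L[q],[1,50],0))
```

```text
[-7.45884544e-05  5.22807591e-02  1.92435634e-01] [ 1.42055362  0.82877216 -0.05132287] 4.4
plate front [[-0.03437157 -0.15276403  0.10513534]
 [ 0.0137878  -0.11070988  0.1075498 ]]
```

Emit:
send_rows([
  [-1,0,0,0,0,0],
  [-2,0,0,0,0,0],
  [-3,0,0,0,0,0],
  [-4,0,0,0,0,0],
])

```text
time_s: 4.95
tcp_pos: [0.5799, 0.0791, 0.1925]
orientation: [0.84, 0.542, -0.0, -0.0]
contact_force: [2.0, 3.9, -3.4]
finger_gap: 0.0
grip_force: 1.8
```

Emit:
send_rows([
  [-1,0,0,0,0,0],
  [-2,0,0,0,0,0],
  [-3,0,0,0,0,0],
])

```text
time_s: 5.32
tcp_pos: [0.579, 0.077, 0.1928]
orientation: [0.84, 0.542, 0.001, -0.0]
contact_force: [2.5, 6.0, -5.1]
finger_gap: -0.002
grip_force: 3.4
```

Emit:
send_rows([
  [-1,0,0,0,0,0],
  [-2,0,0,0,0,0],
  [-3,0,0,0,0,0],
  [-4,0,0,0,0,0],
])

```text
time_s: 5.82
tcp_pos: [0.5786, 0.0765, 0.1929]
orientation: [0.84, 0.543, 0.004, -0.002]
contact_force: [8.4, 14.0, -10.7]
finger_gap: 0.004
grip_force: 7.8
```

Emit:
send_rows([
  [-2,0,0,0,0,0],
  [-3,0,0,0,0,0],
  [-3,0,0,0,0,0],
])

```text
time_s: 6.2
tcp_pos: [0.5783, 0.0762, 0.1931]
orientation: [0.839, 0.544, 0.006, -0.002]
contact_force: [10.7, 17.5, -14.0]
finger_gap: -0.003
grip_force: 10.3
```

The hatch is hard against its stop. I back off, lift, and place the camera over the stud.

Emit:
send_rows([
  [20,0,0,0,0,0],
  [30,0,0,0,0,0],
  [30,0,-60,0,0,0],
  [30,0,-105,0,0,0],
  [-20,0,-105,0,0,0],
  [-80,0,-105,0,0,0],
  [-130,0,-105,0,0,0],
  [-140,0,-105,0,0,0],
  [-140,0,-105,0,0,0],
  [-140,0,-105,0,0,0],
], claw=1)

```text
time_s: 7.45
tcp_pos: [0.5188, -0.0563, 0.2981]
orientation: [0.84, 0.543, 0.0, -0.0]
contact_force: [0.4, 0.7, -0.3]
finger_gap: 1.002
grip_force: 0.0
```

Run:
```python
from h import *
T,o=pose(); im,d,W,p=cloud('wrist'); cv2.imwrite('pics/w2.png',im)
print(o['time_s'],o['joint_pos'].round(2),loc(T[:3,3]),o['contact_force'])
L=loc(W); z=W[...,2]
for lo,hi in [(.105,.1095),(.132,.142),(.147,.157)]:
    q=(z>lo)&(z<hi)&(abs(L[...,0])<.06)&(abs(L[...,1])<.2)
    print(lo,q.sum(),np.nanmedian(L[q],0).round(4),np.percentile(L[q],2,0).round(4),np.percentile(L[q],98,0).round(4))
    if lo>.14: r=cv2.minAreaRect(L[q][:,:2].astype(np.float32)*1000); print(r)
# housing deck rails check: rail tops
q=(z>.1105)&(z<.1135)&(abs(abs(L[...,0])-.057)<.01)
for s in (-1,1):
    k=q&(np.sign(L[...,0])==s); print('rail',k.sum(),np.polyfit(L[k][:,1],L[k][:,0],1))
```

```text
7.45 [ 0.52  0.32 -0.57  1.89  0.21  0.99 -0.56] [-1.23300733e-05 -9.91957374e-02  2.98075723e-01] [ 0.39977037  0.72837844 -0.34812283]
0.105 24510 [ 0.001  -0.0486  0.1084] [-0.0461 -0.1423  0.107 ] [0.0482 0.0272 0.1094]
0.132 1734 [0.0006 0.0306 0.1381] [-0.0322  0.0273  0.133 ] [0.0338 0.0349 0.1399]
0.147 944 [ 0.0009 -0.0387  0.152 ] [-0.0043 -0.058   0.1489] [ 0.0063 -0.0209  0.1537]
((0.9152517318725586, -39.426239013671875), (12.74028491973877, 39.88698959350586), 7.189430236816406)
rail 3928 [-0.00402266 -0.05368144]
rail 3957 [-0.00162149  0.05551613]
```

View pics/w2.png

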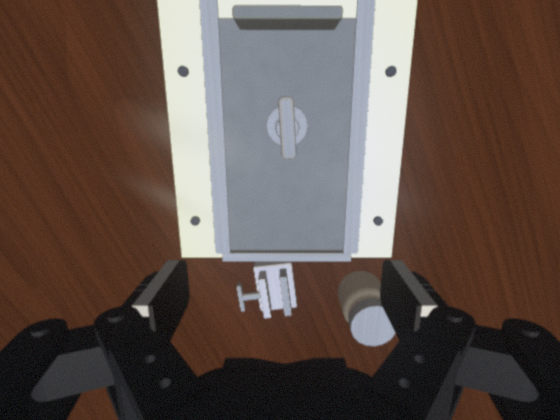

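The view shows the hatch shut, with the wing at about (288,127) nearly along the housing's y and its base ring centred on (287,126). The depth fit puts the wing at local (0.001, -0.039), tilted a few degrees. I go over it, down, and grip gently.

Emit:
send_rows([
  [30,0.5,0,0,0,-2],
  [60,1,0,0,0,-4],
  [60,1,0,0,0,-4],
  [60,1,40,0,0,-4],
  [60,1,75,0,0,-4],
  [60,1,96,0,0,-4],
  [60,1,96,0,0,-4],
  [60,1,96,0,0,-4],
], claw=1)

```text
time_s: 8.5
tcp_pos: [0.5445, -0.0034, 0.2027]
orientation: [0.821, 0.571, 0.0, 0.0]
contact_force: [0.8, 0.2, 1.5]
finger_gap: 1.0
grip_force: 0.0
```

Emit:
send_rows([
  [0,0,0,0,0,0],
  [0,0,0,0,0,0],
  [0,0,0,0,0,0],
  [0,0,0,0,0,0],
  [0,0,0,0,0,0],
  [0,0,0,0,0,0],
], claw=0, grip_force=40)

```text
time_s: 9.25
tcp_pos: [0.5444, -0.0037, 0.2021]
orientation: [0.821, 0.571, 0.0, 0.0]
contact_force: [1.0, -0.2, 1.4]
finger_gap: 0.106
grip_force: 43.8
```

```bash
cat > s.py <<'E'
from h import *
T,o=pose(); cx,cy,yw=H()
ty=np.degrees(np.arctan2(T[1,0],T[0,0]))-yw-90
print('t',o['time_s'],'loc mm',(loc(T[:3,3])*1e3).round(1),'wing rad',round(np.radians(-ty),3),'F',o['contact_force'].round(1),'M',o['wrist_torque'].round(2),'gap',round(o['finger_gap'],3),o['grip_force'],'j',o['joint_pos'].round(2),'tilt',T[:3,2].round(3))
E
python3 s.py
```

```text
t 9.25 loc mm [  1.6 -40.7 202.1] wing rad -0.07 F [ 1.  -0.2  1.4] M [-0.2  -0.2  -0.03] gap 0.106 43.84238004684448 j [ 0.38  0.49 -0.54  1.92  0.34  0.82 -0.7 ] tilt [ 0.001 -0.    -1.   ]
```

Emit:
send_rows([
  [0,0,0,0,0,-6],
  [0,0,0,0,0,-12],
  [0,0,0,0,0,-18],
  [0,0,0,0,0,-23],
  [0,0,0,0,0,-25],
  [0,0,0,0,0,-25],
  [0,0,2,0,0,-25],
  [0,0,4,0,0,-25],
  [0,0,5,0,0,-25],
  [0,0,6,0,0,-25],
  [0,0,6,0,0,-25],
])

```text
time_s: 10.62
tcp_pos: [0.545, -0.0037, 0.1971]
orientation: [0.678, 0.735, 0.0, 0.001]
contact_force: [2.8, -2.7, 10.0]
finger_gap: 0.108
grip_force: 45.0
```

```bash
python3 s.py
```

```text
t 10.625 loc mm [  2.1 -40.5 197.1] wing rad -0.506 F [ 2.8 -2.7 10. ] M [-0.57 -0.59  0.01] gap 0.108 44.95159864425659 j [ 0.45  0.53 -0.64  1.92  0.42  0.83 -0.33] tilt [ 0.002 -0.001 -1.   ]
```

Emit:
send_rows([
  [0,0,1,0,0,1],
  [0,0,1,0,0,2.5],
  [0,0,1,0,0,4],
  [0,0,1,0,0,4],
])

```text
time_s: 11.12
tcp_pos: [0.5449, -0.0037, 0.1965]
orientation: [0.704, 0.711, 0.0, 0.001]
contact_force: [1.8, -2.7, 11.9]
finger_gap: 0.107
grip_force: 45.2
```

Emit:
send_rows([
  [0,0,0,0,0,1.3],
  [0,0,0,0,0,2.6],
  [0,0,0,0,0,4],
  [0,0,0,0,0,4],
])

```text
time_s: 11.62
tcp_pos: [0.5448, -0.0037, 0.1964]
orientation: [0.728, 0.686, 0.0, 0.001]
contact_force: [1.5, -2.8, 12.0]
finger_gap: 0.109
grip_force: 45.3
```

Emit:
send_rows([
  [0,0,0,0,0,1.3],
  [0,0,0,0,0,2.6],
  [0,0,0,0,0,4],
  [0,0,0,0,0,4],
])

```text
time_s: 12.12
tcp_pos: [0.5447, -0.0037, 0.1964]
orientation: [0.751, 0.66, 0.0, 0.001]
contact_force: [2.0, -2.2, 12.0]
finger_gap: 0.107
grip_force: 45.3
```

Emit:
send_rows([
  [0,0,0,0,0,1.3],
  [0,0,0,0,0,2.6],
  [0,0,0,0,0,4],
  [0,0,0,0,0,4],
])

```text
time_s: 12.62
tcp_pos: [0.5446, -0.0036, 0.1964]
orientation: [0.774, 0.633, 0.0, 0.001]
contact_force: [1.0, -2.2, 11.4]
finger_gap: 0.104
grip_force: 45.3
```

Emit:
send_rows([
  [0,0,0,0,0,1.3],
  [0,0,0,0,0,2.6],
  [0,0,0,0,0,4],
  [0,0,0,0,0,4],
])

```text
time_s: 13.12
tcp_pos: [0.5445, -0.0036, 0.1964]
orientation: [0.796, 0.606, 0.0, 0.001]
contact_force: [-0.1, -2.0, 12.7]
finger_gap: 0.106
grip_force: 45.3
```

Emit:
send_rows([
  [0,0,0,0,0,1.3],
  [0,0,0,0,0,2.6],
  [0,0,0,0,0,4],
  [0,0,0,0,0,4],
])

```text
time_s: 13.62
tcp_pos: [0.5445, -0.0036, 0.1964]
orientation: [0.816, 0.578, 0.0, 0.001]
contact_force: [0.7, -2.2, 12.0]
finger_gap: 0.106
grip_force: 45.3
```

Emit:
send_rows([
  [0,0,0,0,0,1.3],
  [0,0,0,0,0,2.6],
  [0,0,0,0,0,4],
  [0,0,0,0,0,4],
])

```text
time_s: 14.12
tcp_pos: [0.5443, -0.0035, 0.1963]
orientation: [0.836, 0.549, 0.0, 0.001]
contact_force: [0.6, -1.4, 12.4]
finger_gap: 0.106
grip_force: 45.3
```

Emit:
send_rows([
  [0,0,0,0,0,1.3],
  [0,0,0,0,0,2.6],
  [0,0,0,0,0,4],
  [0,0,0,0,0,4],
])

```text
time_s: 14.62
tcp_pos: [0.5443, -0.0035, 0.1963]
orientation: [0.855, 0.519, 0.0, 0.001]
contact_force: [-0.3, -2.3, 11.5]
finger_gap: 0.104
grip_force: 45.3
```

Emit:
send_rows([
  [0,0,0,0,0,1.3],
  [0,0,0,0,0,2.6],
  [0,0,0,0,0,4],
  [0,0,0,0,0,4],
])

```text
time_s: 15.12
tcp_pos: [0.5442, -0.0034, 0.1962]
orientation: [0.872, 0.489, 0.0, 0.001]
contact_force: [-0.7, -2.0, 11.8]
finger_gap: 0.108
grip_force: 45.3
```

```bash
python3 s.py
```

```text
t 15.125 loc mm [  1.2 -40.5 196.2] wing rad 0.123 F [-0.7 -2.  11.8] M [-0.39  0.08  0.  ] gap 0.108 45.27764439582825 j [ 0.34  0.49 -0.49  1.92  0.31  0.8  -0.88] tilt [ 0.001 -0.001 -1.   ]
```

Emit:
send_rows([
  [0,0,0,0,0,1.3],
  [0,0,0,0,0,2.6],
  [0,0,0,0,0,4],
  [0,0,0,0,0,4],
])

```text
time_s: 15.62
tcp_pos: [0.544, -0.0034, 0.1955]
orientation: [0.889, 0.458, 0.0, 0.0]
contact_force: [1.9, -2.1, 6.6]
finger_gap: 0.111
grip_force: 44.5
```

Emit:
send_rows([
  [0,0,0,0,0,1.3],
  [0,0,0,0,0,2.6],
  [0,0,0,0,0,4],
  [0,0,0,0,0,4],
])

```text
time_s: 16.12
tcp_pos: [0.544, -0.0034, 0.1949]
orientation: [0.904, 0.427, -0.0, -0.0]
contact_force: [2.2, -0.9, 4.7]
finger_gap: 0.11
grip_force: 44.3
```

The push back fell from 12 to about 5 N, so the pin is in the slot. I push in slowly.

Emit:
send_rows([
  [0,0,1,0,0,0],
  [0,0,2,0,0,0],
  [0,0,3,0,0,0],
  [0,0,4,0,0,0],
  [0,0,4,0,0,0],
])

```text
time_s: 16.75
tcp_pos: [0.544, -0.0034, 0.1908]
orientation: [0.904, 0.428, -0.0, -0.0]
contact_force: [2.3, -0.4, 5.7]
finger_gap: 0.108
grip_force: 44.4
```

```bash
python3 s.py
```

```text
t 16.75 loc mm [  1.  -40.6 190.8] wing rad 0.261 F [ 2.3 -0.4  5.7] M [-0.22 -0.37 -0.05] gap 0.108 44.37926530838013 j [ 0.31  0.49 -0.46  1.93  0.3   0.79 -1.  ] tilt [-0.  0. -1.]
```

Emit:
send_rows([
  [0,0,1,0,0,0],
  [0,0,2,0,0,0],
  [0,0,3,0,0,0],
  [0,0,4,0,0,0],
  [0,0,5,0,0,0],
  [0,0,5,0,0,0],
])

```text
time_s: 17.5
tcp_pos: [0.544, -0.0034, 0.186]
orientation: [0.904, 0.428, -0.0, -0.0]
contact_force: [1.4, -1.1, 7.7]
finger_gap: 0.108
grip_force: 44.7
```

```bash
python3 s.py
```

```text
t 17.5 loc mm [  1.1 -40.6 186. ] wing rad 0.261 F [ 1.4 -1.1  7.7] M [-0.2  -0.23 -0.02] gap 0.108 44.65458869934082 j [ 0.31  0.5  -0.45  1.93  0.3   0.78 -1.  ] tilt [-0.  0. -1.]
```

Emit:
send_rows([
  [0,0,0,0,0,3],
  [0,0,0,0,0,7],
  [0,0,0,0,0,12],
  [0,0,0,0,0,18],
  [0,0,0,0,0,24],
  [0,0,0,0,0,30],
  [0,0,0,0,0,36],
  [0,0,0,0,0,42],
  [0,0,0,0,0,48],
  [0,0,0,0,0,54],
  [0,0,0,0,0,60],
  [0,0,0,0,0,66],
  [0,0,0,0,0,72],
  [0,0,0,0,0,76],
  [0,0,0,0,0,76],
])

```text
time_s: 19.38
tcp_pos: [0.5437, -0.0015, 0.186]
orientation: [0.976, -0.219, -0.001, -0.001]
contact_force: [-0.5, 3.2, 7.6]
finger_gap: 0.108
grip_force: 44.6
```

```bash
python3 s.py
```

```text
t 19.375 loc mm [  0. -39. 186.] wing rad 1.587 F [-0.5  3.2  7.6] M [ 0.77 -0.08 -0.03] gap 0.108 44.61159288883209 j [ 0.06  0.45 -0.14  1.95  0.09  0.75 -2.15] tilt [-0.001  0.002 -1.   ]
```

Emit:
send_rows([
  [0,0,0,0,0,2],
  [0,0,0,0,0,4],
  [0,0,0,0,0,6],
  [0,0,0,0,0,8],
  [0,0,0,0,0,8],
])

```text
time_s: 20.0
tcp_pos: [0.5438, -0.0013, 0.186]
orientation: [0.958, -0.287, -0.001, -0.001]
contact_force: [0.5, 4.3, 6.8]
finger_gap: 0.109
grip_force: 44.6
```

```bash
python3 s.py
```

```text
t 20.0 loc mm [ 1.00e-01 -3.88e+01  1.86e+02] wing rad 1.726 F [0.5 4.3 6.8] M [ 0.85 -0.19 -0.01] gap 0.109 44.61288571357727 j [ 0.03  0.45 -0.11  1.95  0.07  0.74 -2.27] tilt [-0.     0.002 -1.   ]
```

Emit:
send_rows([
  [0,0,0,0,0,1],
  [0,0,0,0,0,2],
  [0,0,0,0,0,2],
])

```text
time_s: 20.38
tcp_pos: [0.5438, -0.0013, 0.1861]
orientation: [0.953, -0.303, -0.001, -0.001]
contact_force: [0.3, 4.2, 7.4]
finger_gap: 0.104
grip_force: 44.6
```

```bash
python3 s.py
```

```text
t 20.375 loc mm [  0.  -38.7 186.1] wing rad 1.761 F [0.3 4.2 7.4] M [ 0.95 -0.12 -0.05] gap 0.104 44.602723717689514 j [ 0.02  0.45 -0.1   1.95  0.06  0.74 -2.3 ] tilt [-0.     0.003 -1.   ]
```

Emit:
send_rows([
  [0,0,0,0,0,1],
  [0,0,0,0,0,2],
  [0,0,0,0,0,2],
])

```text
time_s: 20.75
tcp_pos: [0.5439, -0.0012, 0.186]
orientation: [0.947, -0.32, -0.001, -0.001]
contact_force: [-0.1, 3.3, 7.4]
finger_gap: 0.104
grip_force: 44.6
```

```bash
python3 s.py
```

```text
t 20.75 loc mm [  0.  -38.7 186. ] wing rad 1.796 F [-0.1  3.3  7.4] M [ 0.9  -0.13 -0.04] gap 0.104 44.599791169166565 j [ 0.02  0.45 -0.09  1.95  0.05  0.74 -2.33] tilt [-0.     0.003 -1.   ]
```

Emit:
send_rows([
  [0,0,0,0,0,1],
  [0,0,0,0,0,2],
  [0,0,0,0,0,2],
])

```text
time_s: 21.12
tcp_pos: [0.5439, -0.0012, 0.1861]
orientation: [0.942, -0.336, -0.001, -0.001]
contact_force: [1.2, 3.7, 6.4]
finger_gap: 0.105
grip_force: 44.6
```

```bash
python3 s.py
```

```text
t 21.125 loc mm [ 1.000e-01 -3.860e+01  1.861e+02] wing rad 1.831 F [1.2 3.7 6.4] M [ 1.01 -0.15 -0.  ] gap 0.105 44.598634243011475 j [ 0.01  0.45 -0.08  1.95  0.05  0.74 -2.36] tilt [-0.     0.003 -1.   ]
```

Emit:
send_rows([
  [0,0,0,0,0,1],
  [0,0,0,0,0,2],
  [0,0,0,0,0,2],
])

```text
time_s: 21.5
tcp_pos: [0.544, -0.0012, 0.1861]
orientation: [0.936, -0.353, -0.0, -0.001]
contact_force: [0.5, 4.5, 6.8]
finger_gap: 0.11
grip_force: 44.6
```

```bash
python3 s.py
```

```text
t 21.5 loc mm [ 1.000e-01 -3.860e+01  1.861e+02] wing rad 1.866 F [0.5 4.5 6.8] M [ 0.98 -0.19 -0.03] gap 0.11 44.59786534309387 j [ 0.    0.45 -0.08  1.95  0.04  0.74 -2.39] tilt [ 0.     0.003 -1.   ]
```

Emit:
send_rows([
  [0,0,0,0,0,1],
  [0,0,0,0,0,2],
  [0,0,0,0,0,2],
])

```text
time_s: 21.88
tcp_pos: [0.544, -0.0012, 0.1861]
orientation: [0.929, -0.369, -0.0, -0.001]
contact_force: [0.9, 3.2, 7.9]
finger_gap: 0.107
grip_force: 44.6
```

```bash
python3 s.py
```

```text
t 21.875 loc mm [ 1.000e-01 -3.860e+01  1.861e+02] wing rad 1.901 F [0.9 3.2 7.9] M [ 1.   -0.25 -0.  ] gap 0.107 44.599615931510925 j [-0.    0.45 -0.07  1.95  0.04  0.74 -2.42] tilt [ 0.     0.003 -1.   ]
```

Run:
```python
from h import *
M=[];F=[]
for i in range(8):
    im,d=grab_frame('wrist'); o=telemetry.get_obs(); M.append(o['wrist_torque'][2]); F.append(o['contact_force'][2])
print(np.round(M,3),np.mean(M),np.mean(F))
cv2.imwrite('pics/w3.png',im)
```

```text
[ 0.011 -0.027  0.058 -0.017  0.025  0.019  0.058  0.075] 0.025361629175691104 6.927676682004289
```

View pics/w3.png

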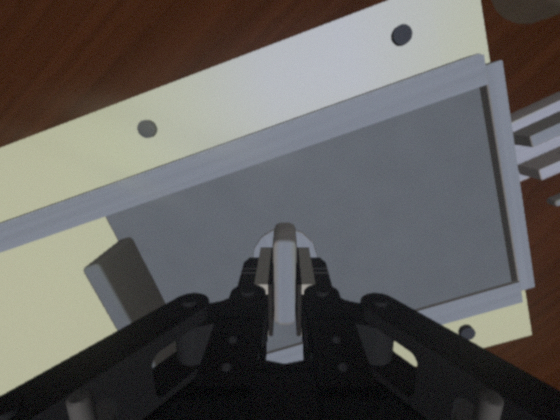

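Emit:
send_rows([
  [0,0,-1,0,0,0],
  [0,0,-2,0,0,0],
  [0,0,-3,0,0,0],
  [0,0,-3,0,0,0],
])

```text
time_s: 22.78
tcp_pos: [0.544, -0.0012, 0.189]
orientation: [0.929, -0.369, -0.0, -0.001]
contact_force: [1.4, 4.2, 6.2]
finger_gap: 0.107
grip_force: 44.4
```

```bash
python3 s.py
```

```text
t 22.775 loc mm [ 1.00e-01 -3.86e+01  1.89e+02] wing rad 1.901 F [1.4 4.2 6.2] M [ 1.06 -0.32  0.02] gap 0.107 44.37805116176605 j [-0.    0.44 -0.07  1.95  0.04  0.75 -2.42] tilt [ 0.     0.003 -1.   ]
```

The wing is held squarely, and at 13 mm the pin rises freely, so it seems to be in the notch. I rise further and check that it holds.

Emit:
send_rows([
  [0,0,-1,0,0,0],
  [0,0,-2,0,0,0],
  [0,0,-3,0,0,0],
  [0,0,-3,0,0,0],
])

```text
time_s: 23.28
tcp_pos: [0.5439, -0.0012, 0.1908]
orientation: [0.93, -0.369, -0.001, -0.001]
contact_force: [4.3, 5.4, -3.6]
finger_gap: 0.108
grip_force: 43.1
```

```bash
python3 s.py
```

```text
t 23.275 loc mm [  0.  -38.6 190.8] wing rad 1.9 F [ 4.3  5.4 -3.6] M [ 1.27 -0.96  0.03] gap 0.108 43.09965670108795 j [-0.    0.44 -0.07  1.95  0.04  0.75 -2.42] tilt [-0.     0.003 -1.   ]
```

It is held at about 11.4 mm, so it is caught in the notch. I relax, open and rise.

Emit:
send_rows([
  [0,0,1,0,0,0],
  [0,0,1,0,0,0],
  [0,0,1,0,0,0],
])

```text
time_s: 23.65
tcp_pos: [0.5439, -0.0012, 0.1907]
orientation: [0.929, -0.369, -0.001, -0.001]
contact_force: [2.7, 5.5, 4.4]
finger_gap: 0.107
grip_force: 44.2
```

Emit:
send_rows([
  [0,0,0,0,0,0],
  [0,0,0,0,0,0],
  [0,0,0,0,0,0],
  [0,0,0,0,0,0],
  [0,0,0,0,0,0],
  [0,0,0,0,0,0],
  [0,0,-20,0,0,0],
  [0,0,-60,0,0,0],
  [0,0,-110,0,0,0],
  [-60,0,-110,0,0,0],
  [-60,0,-110,0,0,0],
  [-60,0,-110,0,0,0],
], claw=1)

```text
time_s: 25.15
tcp_pos: [0.5005, 0.0375, 0.301]
orientation: [0.929, -0.369, 0.0, 0.0]
contact_force: [0.7, 0.2, -0.4]
finger_gap: 1.003
grip_force: 0.0
```

```bash
python3 s.py
python3 - <<'E'
from h import *
im,d,W,p=cloud('wrist'); cv2.imwrite('pics/w4.png',im); L=loc(W)
q=(L[...,2]>.132)&(L[...,2]<.155)&(abs(L[...,0])<.06)&(L[...,1]<.01)&(L[...,1]>-.09)
print(q.sum(),np.nanmedian(L[q],0),cv2.minAreaRect(L[q][:,:2].astype(np.float32)*1000))
E
```

```text
t 25.15 loc mm [-55.5 -21.3 301. ] wing rad 1.902 F [ 0.7  0.2 -0.4] M [-0.01 -0.06 -0.02] gap 1.003 0.0 j [-0.06  0.23 -0.1   1.96  0.03  0.96 -2.5 ] tilt [ 0.001 -0.    -1.   ]
913 [ 0.00185487 -0.04013054  0.14052241] ((1.1559810638427734, -39.92349624633789), (15.374998092651367, 39.200069427490234), 61.0321159362793)
```

View pics/w4.png

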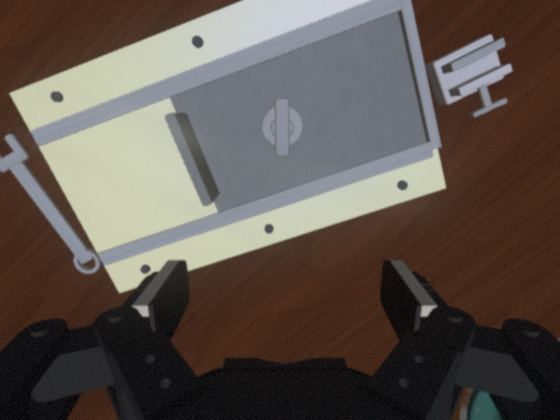

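The hatch is shut. The wing, at about (282,127), stays turned with its top at 0.1405 m, which is 11.5 mm down and locked. The bystanders are untouched.

```bash
python3 -c "
from station import env
print(env.finish_job())"
```

```text
the job is handed in; nothing more can be done
None
```

The hatch is fully shut and the stud is locked. I found the slot by feel, pushed the stud in and turned it about 94° clockwise. It held in the catch notch when I tested it with a gentle lift. The gripper is clear, the bystanders were left untouched, and the job was handed in at about 25 s.

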